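# Release a clamped tube block with its push-pull knob and hand it off

## Robot

A 7-joint arm with a two-finger parallel gripper is mounted at the origin on the work surface. World frame = base frame: x ahead of the robot, y to its left, z up, the work surface at z = 0. Lengths are in m, angles in rad, forces in N, time in s.
With the tool pointing down it reaches from about 0.425 to 0.875 m from the base axis. Payload 4.7 kg.
Tool frame: the origin (TCP) lies midway between the tips of the shut fingers; the grasp point (between the pads) lies 19 mm behind it (arm.grasp_offset is the distance from the TCP to the grasp point, in m); x points along the fingers, z is the direction in which the jaws open and shut, and the axes are right-handed (so a half turn about x gives the same grasp; the last joint's range is limited). The gripper opens to 85 mm and grips with 20 to 120 N. Pads are 22 mm wide; open, the fingers measure 114 mm over their backs; the gripper's body (76 mm by 85 mm) begins 54 mm behind the grasp point. The pads swing forward as they close: fully open they stand 13 mm farther back than shut.
Start: joints at [-1.12, 0.321, -0.07, 1.45, 0.023, 1.371, -0.057], TCP at [0.275, 0.589, 0.231] pointing down, gripper open.
Joint ranges: [-2.86, 2.86], [-0.3, 2.09], [-1.38, 1.24], [0.06, 2.45], [-1.56, 4.7], [0.09, 2.05], [-2.69, 2.69]. Speed limits (rad/s): [2.57, 2.57, 3.14, 3.14, 3.14, 3.14, 3.14].

## Interface

Orientations are given as a unit quaternion [w, x, y, z].
In Python, from plant import sensors, viewer, order, arm gives the robot as it stands.
- The arm moves only by the tool send_rows, never from a script. Its argument "deltas" is a list of rows, each an object with "translation": the shift along the tool's x, y, z scaled (see below), a list of three; "turn": the turn, a rotation vector about the tool's x, y, z scaled (see below), a list of three; "fingers": the opening, from -1 (shut) to 1 (fully open), so that 0 is half open. In form: [{"translation": [tx, ty, tz], "turn": [rx, ry, rz], "fingers": fingers}, ...]. A call has 1 to 5 rows; each row shifts and turns the commanded pose from where the row before left it, along the tool's axes as they then stand; what a row does not reach is not made up. The controller multiplies each number of a shift by 0.5 m and each number of a turn by 8 degrees. A row lasts 1/8 s, in which the tool goes at most 62.5 mm and 10.7 degrees, less where a joint would pass 70% of its speed; a pose out of reach is approached as far as the arm can. A call with a number of a shift or a turn outside -1 to 1 is refused whole. A call with a gripper value outside its range is refused whole. The fingers move at their own pace and stop on an object; "newtons" is the grip in N (left out, the last holds). Time passes only in rows, so rows that do not move let the fingers close. It gives the time, the measured TCP pose, the force and the opening at its end, in the units of the state.
- sensors.state(): the state, without advancing time (a new reading comes with each control period).
- viewer.grab_frame(name): name is "scene" or "side" or "wrist"; returns (picture, depth): 420x560x3 uint8, red, green, blue; 420x560 float32, m along the optical axis (not along the pixel's ray), 0 where there is no reading.
- viewer.get_calibration(name): a dict with "fx", "fy", "cx", "cy" (pixels), "R" (3x3) and "t" (3): a world point X has camera coordinates R X + t. Camera axes: x right, y down, z forward; pixel columns grow to the right and rows downward; lengths in m; the calibration is good to about 2 mm. A picture is of the moment at which its call begins: read the wrist's pose just before it. get_calibration takes no time and is no camera call; for the wrist camera it gives the pose at the moment of the call.
- order.hand_in(): hands the job in, once; it reports no verdict.
The state is a dict: "time_s": time; "joint_pos": joint angles; "joint_vel": joint speeds; "tau": joint torques, N m; "tcp_pos": TCP position; "tool_rot": TCP orientation; "force": force on the tool from outside, world axes, zero at the start; "torque": the same for the moment, N m; "width": opening from 0.0 (shut) to 1.0 (fully open).
Only numpy, scipy, OpenCV 4.12 (cv2) and the standard library are available. Lean on these libraries where they do the work, as an engineer would, in place of code of your own. Each camera call takes 0.05 s, during which the arm holds its last target.

## Task

The two-bay clamp on the deck holds a rectangular six-hole tube block and a round pot, each held down by the push-pull knob in front of its bay. Pull the tube block's knob straight out to its on detent, move the freed block to the hand-off pad so that it stands upright and flat inside the raised lip, and only after letting go of it there push the same knob fully home again. Leave the pot clamped with its knob in, and all else standing where it is.

Things in the scene. Friction and masses are not known exactly. Their poses are not given: they have to be found in the camera images.
- clamp: Fixed two-bay clamp on a grey base plate 124 x 236 x 6 mm. Origin on the deck under the middle of the bay row; x points away from the knobs, y from right bay to left bay, z up. Before each bay a white bracket, x -72 to -52 mm, 62 mm wide, top 62 mm above the deck. The knobs stick out in front (-x) of the brackets.
- bay_l (a point): Centre of the floor of the left (+y) bay of the clamp, 6 mm above the deck; axes as the clamp's. Pocket for an 84 x 44 mm foot with about 2 mm play each way; rims 6 mm high at both sides (outer faces 60 mm apart) and rear.
- knob_l_head (a point): Centre of the round aluminium head of the push-pull knob of the left (+y) bay of the clamp; axes as the clamp's; moves with it. Head 34 mm in diameter, 24 mm long, axis level along x, 45 mm above the deck; when in, its back is 12 mm off the bracket. Pulls out along the clamp's -x. In, its steel tongue (15 to 20 mm above the deck) lies 8 mm over the foot in the bay and bars lifting; out, it is 18 mm clear.
- knob_l (a joint): Travel of the knob of the left (+y) bay of the clamp: 0 m fully in (clamped), 0.026 m fully out at its on detent (free), with stops at both. Over-centre detent: it takes about 7 N either way, snaps to the nearer end when let go past the middle, and stays there.
- bay_r (a point): Centre of the floor of the right (-y) bay of the clamp, 6 mm above the deck; axes as the clamp's. Pocket for an 84 x 44 mm foot with about 2 mm play each way; rims 6 mm high at both sides (outer faces 60 mm apart) and rear.
- knob_r_head (a point): Centre of the round aluminium head of the push-pull knob of the right (-y) bay of the clamp; axes as the clamp's; moves with it. Head 34 mm in diameter, 24 mm long, axis level along x, 45 mm above the deck; when in, its back is 12 mm off the bracket. Pulls out along the clamp's -x. In, its steel tongue (15 to 20 mm above the deck) lies 8 mm over the foot in the bay and bars lifting; out, it is 18 mm clear.
- knob_r (a joint): Travel of the knob of the right (-y) bay of the clamp: 0 m fully in (clamped), 0.026 m fully out at its on detent (free), with stops at both. Over-centre detent: it takes about 7 N either way, snaps to the nearer end when let go past the middle, and stays there.
- tube_block_c (a point): The tube block, the part to move: plain aluminium rectangular block 60 mm (x) x 44 mm (y) with six small dark holes (2 x 3) in its top, on a foot 84 mm (x) x 44 mm (y) x 8 mm thick that stands 12 mm proud at both x ends; 55 mm tall in all, about 0.3 kg. Origin at its centre, 27.5 mm above its underside. Starts in either bay, its x along the clamp's x.
- pot_c (a point): The pot, to be left clamped in the other bay: aluminium round pot 44 mm in diameter with one large dark mouth, on the same 84 x 44 x 8 mm foot; 55 mm tall. Origin at its centre, 27.5 mm above its underside; z up.
- pad_floor (a point): Centre of the floor of the hand-off pad, a fixed steel plate with a white raised lip; floor 5 mm above the deck, lip 4 mm higher; inside 100 mm (x) x 64 mm (y), outside 112 x 76 mm. z up. The tube block's long side goes along its x, either way round.
- scanner_post: Fixed stand of a code reader: foot 60 mm in diameter and 12 mm thick, thin upright 12 mm in diameter, black head 50 x 36 x 30 mm at its top, reaching 37 mm in +x and 13 mm in -x; 200 mm tall in all. Origin on the deck at its axis; z up. An obstacle between clamp and pad.
- jar_c (a point): Origin at its centre, 25 mm above its underside; z up. Small white jar, 38 mm in diameter, 50 mm tall, in front of the clamp between the knobs. Not to be disturbed.
- vial_c (a point): Origin at its centre, 29 mm above its underside; z up. Glass vial with white cap, 34 mm in diameter, 58 mm tall, beside the hand-off pad. Not to be disturbed.
- bottle_c (a point): Origin at its centre, 62.5 mm above its underside; z up. Amber bottle, 52 mm in diameter, 125 mm tall, behind the clamp. Not to be disturbed.
- flask_c (a point): Origin at its centre, 55 mm above its underside; z up. White bottle, 48 mm in diameter, 110 mm tall, behind the hand-off pad. Not to be disturbed.
- beaker_c (a point): Origin at its centre, 32.5 mm above its underside; z up. Clear glass beaker, 56 mm in diameter, 65 mm tall. Not to be disturbed.
- eraser_c (a point): Origin at its centre, 7 mm above its underside; z up. Dark rubber block lying in front of the hand-off pad, 52 x 24 x 14 mm. Not to be disturbed.
- tip_box_c (a point): Origin at its centre, 24 mm above its underside; z up. Grey box of pipette tips, 85 x 125 x 48 mm, at the back. Not to be disturbed.
Not all that is in view belongs to the job. What is shaped like the part that bears jar_c but black is not meant. Leave any yellow look-alike of the part that bears tube_block_c alone.

How it is judged:
On the way, in this order (a step that is already met when the one before it is completed fails the run):
1. the knob of the bay that holds the tube block is out at its on detent, the block still in its bay (((horizontal distance between tube_block_c and bay_l below 0.012 m and value of joint knob_l above 0.022 m) or (horizontal distance between tube_block_c and bay_r below 0.012 m and value of joint knob_r above 0.022 m))), for 0.2 s.
2. the tube block stands upright and flat inside the lip of the hand-off pad, let go, while the knob is still out (horizontal distance between tube_block_c and pad_floor below 0.014 m and z of tube_block_c in the frame of pad_floor between 0.024 and 0.03 m and angle between tube_block_c's own z axis and vertical below 0.06 rad and contact force between the fingers and tube_block below 0.1 N and value of joint any of knob_l, knob_r above 0.02 m), for 0.2 s.
At the end, for the whole second after the job is handed in: Tube block upright (0.06 rad), flat inside the hand-off pad's lip (centres within 14 mm), released, at rest; both knobs in (within 3 mm); pot within 12 mm of its start; bystanders within 30 mm of theirs, not tipped (horizontal distance between tube_block_c and pad_floor below 0.014 m and z of tube_block_c in the frame of pad_floor between 0.024 and 0.03 m and angle between tube_block_c's own z axis and vertical below 0.06 rad and contact force between the fingers and tube_block below 0.1 N and linear speed of tube_block below 0.02 m/s and value of joint each of knob_l, knob_r below 0.003 m and distance of pot_c from where it was at the start of the episode below 0.012 m and distance of each of jar_c, vial_c, bottle_c, flask_c, beaker_c, eraser_c, tip_box_c from where it was at the start of the episode below 0.03 m and angle between each of jar_c, vial_c, bottle_c, flask_c, beaker_c, eraser_c, tip_box_c's own z axis and vertical below 0.4 rad); the robot touches nothing.
It fails at once if the pot's knob is pulled (more than 8 mm) ((horizontal distance between pot_c and bay_l below 0.03 m and value of joint knob_l above 0.008 m) or (horizontal distance between pot_c and bay_r below 0.03 m and value of joint knob_r above 0.008 m)).
It fails at once if the pot is shifted more than 12 mm (distance of pot_c from where it was at the start of the episode above 0.012 m).
It fails at once if a bystander is shifted more than 30 mm or tipped (distance of any of jar_c, vial_c, bottle_c, flask_c, beaker_c, eraser_c, tip_box_c from where it was at the start of the episode above 0.03 m or angle between any of jar_c, vial_c, bottle_c, flask_c, beaker_c, eraser_c, tip_box_c's own z axis and vertical above 0.4 rad).
It also fails if it takes over 69 s, if anything falls off the work surface, if the arm or the gripper's body presses on something with over 40 N, if the wrist force passes 120 N, or if a joint passes its speed limit or range.

## Working session

There is one attempt and no reset: what is moved stays moved. The work goes in short steps, Python scripts to look and compute and a tool call to move; the robot and the scene stay as the last step left them, time stands still between calls to the robot, and variables do not carry over. Pictures are saved under pics/ and viewed, and the job is handed in when it is done.

Besides the shell and the picture viewer there is one more tool, called after ">>>" by a JSON object that holds its "method" and its "body", one argument or row to a line. send_rows: Moves the arm, as the interface text tells. Its arguments: {"type":"object","properties":{"deltas":{"type":"array"},"newtons":{"type":"number"}},"required":["deltas"]}

```bash
mkdir -p pics; ls
python3 - <<'E'
from plant import sensors, viewer, order, arm
import cv2
s=sensors.state(); print(s); print([a for a in dir(arm) if a[0]!='_'], arm.grasp_offset)
import numpy as np
for n in ['scene','side','wrist']:
    p,d=viewer.grab_frame(n); cv2.imwrite(f'pics/{n}0.png',p[:,:,::-1]); np.savez(f'{n}0.npz',p=p,d=d,**{k:np.array(v) for k,v in viewer.get_calibration(n).items()})
    print(n,viewer.get_calibration(n))
E
```

```text
pics
{'time_s': 0.0, 'joint_pos': array([-1.11988648,  0.32177977, -0.07008171,  1.45170258,  0.02258593,
        1.37078983, -0.05690198]), 'joint_vel': array([-9.13799377e-04, -7.32797304e-04, -2.87813165e-03, -8.38762965e-04,
       -3.86229125e-05, -6.68472647e-04, -8.42518606e-04]), 'tau': array([-1.58879916e-04, -4.93576670e+01, -3.82249597e-01, -3.14340305e+01,
        1.30826526e-02,  1.10112390e-02, -5.08100655e-07]), 'tcp_pos': array([0.27479353, 0.58845291, 0.2302377 ]), 'tool_rot': array([ 0.59590649, -0.38017773,  0.59700106,  0.37940754]), 'force': array([0.2424901 , 0.02097374, 0.45402258]), 'torque': array([-0.00775047, -0.05532816,  0.01272852]), 'width': 0.9992073366293129}
['IKError', 'grasp_offset'] 0.0187
scene {'fx': 397.4240900749589, 'fy': 397.4240900749589, 'cx': 274.41962220456645, 'cy': 211.9749586251513, 'R': array([[ 0.2562835 ,  0.9665735 ,  0.0073784 ],
       [ 0.80672668, -0.20968337, -0.55247167],
       [-0.53245735,  0.14754173, -0.83349902]]), 't': array([-0.15803138, -0.41287979,  1.22747366])}
side {'fx': 378.99023368269457, 'fy': 378.99023368269457, 'cx': 280.64086347792284, 'cy': 211.39789406343036, 'R': array([[ 0.8847154 , -0.46610761,  0.00472973],
       [-0.3335739 , -0.64017634, -0.69202797],
       [ 0.32558736,  0.61067008, -0.7218552 ]]), 't': array([-0.49551204,  0.23977332,  0.70118097])}
wrist {'fx': 341.6503157391321, 'fy': 341.6503157391321, 'cx': 278.5233209667846, 'cy': 210.08127201866242, 'R': array([[ 4.23382528e-01,  9.05950712e-01, -7.36352935e-04],
       [ 8.69759005e-01, -4.06241165e-01,  2.80156009e-01],
       [ 2.53508399e-01, -1.19253609e-01, -9.59954201e-01]]), 't': array([-0.65040637, -0.03672062,  0.37880282])}
```

View pics/scene0.png

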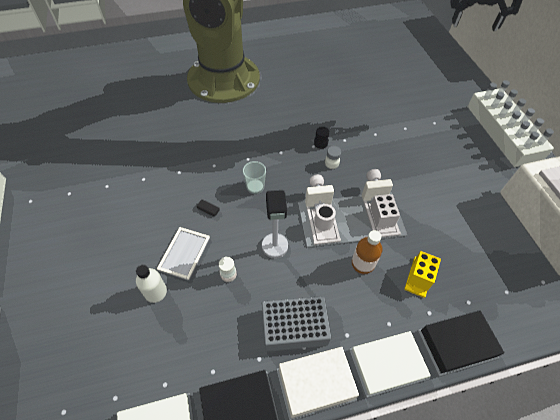

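View pics/side0.png

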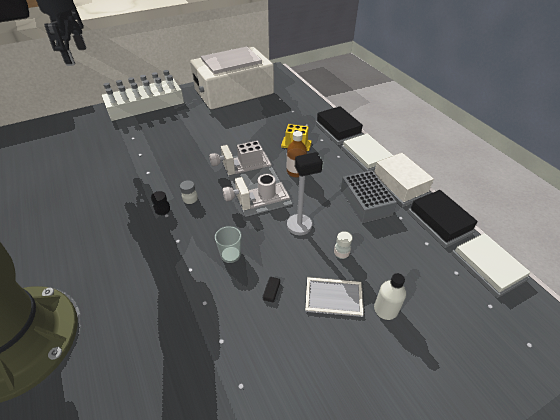

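View pics/wrist0.png

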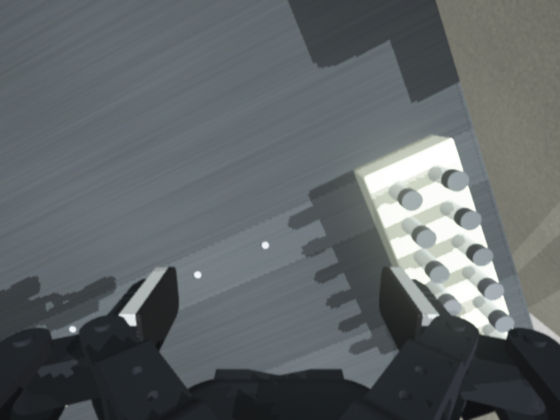

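The scene view shows the grey 2×3-hole block at about (385,210) in the left bay and the pot at (325,215) in the right bay. The jar is at (333,157), with a black look-alike at (322,137). The yellow look-alike is at (424,270), the pad at (184,252) and the post at (275,240). Next I'll enlarge and measure.

```bash
cat > h.py <<'E'
import numpy as np, cv2
def load(n,k=0):
    z=np.load(f'{n}{k}.npz'); return {a:z[a] for a in z.files}
def pts(c):
    d=c['d']; v,u=np.mgrid[:d.shape[0],:d.shape[1]]
    X=np.stack([(u-c['cx'])/c['fx']*d,(v-c['cy'])/c['fy']*d,d],-1)
    W=(X-c['t'])@c['R']; W[d==0]=np.nan; return W
def proj(c,P):
    q=c['R']@np.array(P)+c['t']; return c['fx']*q[0]/q[2]+c['cx'],c['fy']*q[1]/q[2]+c['cy']
def ray(c,u,v,z):
    r=c['R'].T@np.array([(u-c['cx'])/c['fx'],(v-c['cy'])/c['fy'],1]); o=-c['R'].T@c['t']
    return o+r*(z-o[2])/r[2]
def grab(n,k):
    from plant import viewer
    cal=viewer.get_calibration(n); p,d=viewer.grab_frame(n); cv2.imwrite(f'pics/{n}{k}.png',p[:,:,::-1])
    np.savez(f'{n}{k}.npz',p=p,d=d,**{a:np.array(b) for a,b in cal.items()}); return load(n,k)
E
python3 - <<'E'
from h import *
for n,(x0,x1,y0,y1) in [('scene',(290,450,120,300)),('side',(140,320,110,240))]:
    c=load(n); cv2.imwrite(f'pics/crop_{n}.png',cv2.resize(c['p'][y0:y1,x0:x1,::-1],None,fx=4 if n=='side' else 3.3,fy=4 if n=='side' else 3.3,interpolation=cv2.INTER_CUBIC))
c=load('scene');W=pts(c)
for nm,u,v in [('tubetop',386,202),('pottoprim',318,212),('knobl',374,174),('knobr',317,180),('jar',333,150),('black',322,131),('padfloor',184,252),('post',276,200),('vial',228,262),('flask',143,270),('beaker',254,165),('eraser',208,208),('bottle',375,238),('box',296,310),('deck',100,200),('brl',378,184)]:
    print(nm,np.round(W[v,u],3))
h=W[...,2]
print(np.nanmedian(h[180:220,60:140]))
E
```

```text
tubetop [0.595 0.266 0.062]
pottoprim [0.583 0.108 0.062]
knobl [0.512 0.272 0.06 ]
knobr [0.495 0.135 0.06 ]
jar [0.41  0.206 0.054]
black [0.338 0.202 0.051]
padfloor [ 0.575 -0.198  0.006]
post [ 0.623 -0.     0.202]
vial [ 0.652 -0.108  0.061]
flask [ 0.655 -0.266  0.113]
beaker [0.407 0.004 0.053]
eraser [ 0.479 -0.126  0.016]
bottle [0.707 0.178 0.125]
box [ 0.782 -0.001  0.052]
deck [ 0.378 -0.377  0.001]
brl [0.544 0.268 0.063]
0.0021258751598796323
```

View pics/crop_scene.png

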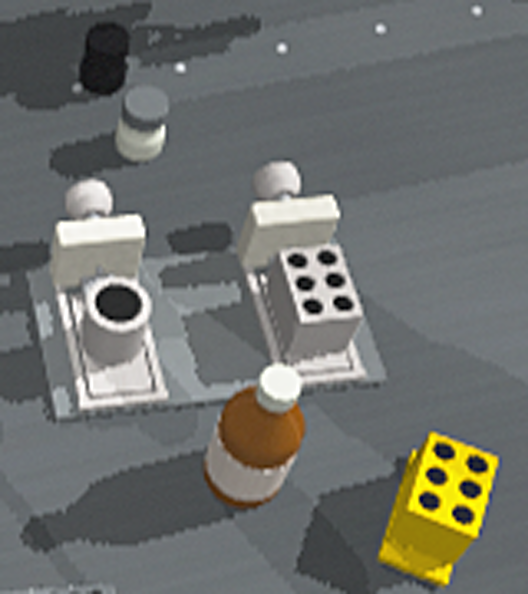

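View pics/crop_side.png

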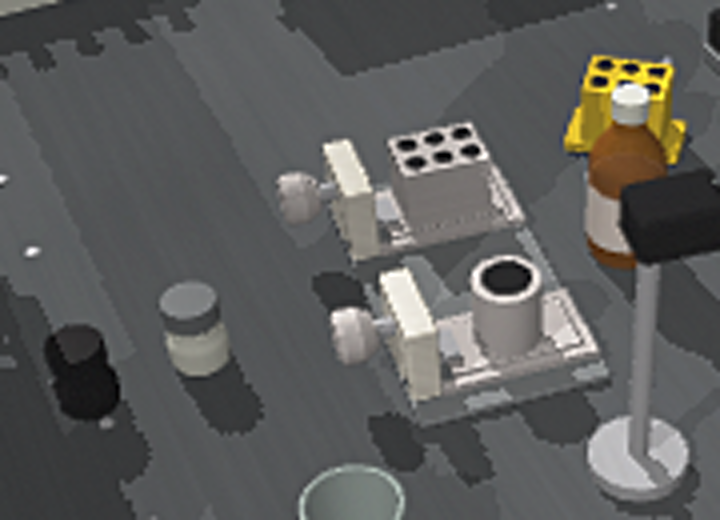

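The crop shows three candidates. The grey six-hole block at scene (386,205) in the left bay fits tube_block. The yellow one at (424,270) is the look-alike, and the round single-mouth pot is at (325,215). Now the accurate poses.

Run:
```python
from h import *
for n in ['scene','side']:
    c=load(n);W=pts(c);p=c['p'].astype(int)
    def rect(nm,lo,hi,x,y,extra=None,shrink=None):
        m=(W[...,2]>lo)&(W[...,2]<hi)&(W[...,0]>x[0])&(W[...,0]<x[1])&(W[...,1]>y[0])&(W[...,1]<y[1])
        if extra is not None: m&=extra
        m=m.astype(np.uint8); k,l,st,_=cv2.connectedComponentsWithStats(m)
        i=1+np.argmax(st[1:,4]); q=W[l==i]
        r=cv2.minAreaRect((q[:,:2]*1000).astype(np.float32))
        print(n,nm,len(q),'z',np.round(np.median(q[:,2]),4),'c',np.round(r[0],1),'size',np.round(r[1],1),'ang',round(r[2],1),'mean',np.round(q[:,:2].mean(0)*1000,1))
    rect('tubetop',.052,.070,(.56,.67),(.22,.32))
    rect('brl',.056,.068,(.52,.57),(.23,.31))
    rect('brr',.056,.068,(.50,.56),(.08,.18))
    rect('knobl',.03,.068,(.47,.53),(.24,.32))
    rect('knobr',.03,.068,(.46,.515),(.1,.17))
    rect('pottop',.05,.07,(.55,.64),(.08,.19))
    rect('pad',.0045,.016,(.5,.66),(-.29,-.13),p.min(-1)>110)
    rect('jar',.03,.06,(.36,.45),(.16,.24))
    rect('post',.185,.22,(.54,.70),(-.06,.06))
    rect('postfoot',.005,.02,(.54,.70),(-.06,.06))
    rect('beaker',.03,.08,(.35,.48),(-.06,.06))
    rect('vial',.03,.08,(.6,.7),(-.16,-.06))
    rect('flask',.03,.13,(.6,.75),(-.33,-.2))
    rect('bottle',.09,.14,(.63,.75),(.12,.23))
    rect('eraser',.007,.02,(.43,.52),(-.17,-.08))
```

```text
scene tubetop 503 z 0.0626 c [602.9 263.6] size [44.6 61.9] ang 82.2 mean [605.9 261.5]
scene brl 218 z 0.063 c [541.8 271.7] size [63.  22.1] ang 83.1 mean [543.2 270. ]
scene brr 223 z 0.0632 c [524.1 132.7] size [61.3 21.9] ang 83.8 mean [525.5 132.2]
scene knobl 145 z 0.0574 c [515.8 272.1] size [31.4 37.4] ang 74.3 mean [510.3 271.8]
scene knobr 160 z 0.0588 c [500.1 130.5] size [32.3 50. ] ang 59.6 mean [494.5 133.5]
scene pottop 304 z 0.0628 c [586.3 124.9] size [42.7 42. ] ang 77.4 mean [588.4 123.4]
scene pad 1547 z 0.0076 c [ 576.  -198.1] size [ 77.  113.5] ang 56.2 mean [ 576.9 -198.9]
scene jar 175 z 0.0509 c [410.3 208.2] size [33.2 34.4] ang 68.3 mean [414.1 206.5]
scene post 523 z 0.201 c [ 6.237e+02 -5.000e-01] size [35.8 52.3] ang 79.7 mean [627.7  -1.7]
scene postfoot 452 z 0.0137 c [610.4   2.3] size [58.7 58.3] ang 70.4 mean [614.4   0.8]
scene beaker 443 z 0.0528 c [432.8  -1.8] size [52.4 56.5] ang 77.2 mean [431.7  -1.5]
scene vial 260 z 0.0589 c [ 653.2 -112.9] size [31.3 30.1] ang 16.5 mean [ 656.9 -112.9]
scene flask 698 z 0.0765 c [ 656.6 -266.8] size [38.
[... 804 characters left out ...]
-199.9]
side jar 181 z 0.0494 c [409.6 207. ] size [34.6 33.2] ang 37.3 mean [408.6 203.3]
side post 404 z 0.1995 c [622.6  -1.3] size [36.4 52.5] ang 81.0 mean [618.3  -5.7]
side postfoot 373 z 0.0124 c [609.5   1.5] size [58.6 56.8] ang 59.8 mean [607.1  -2.6]
side beaker 561 z 0.0517 c [433.   -1.5] size [57.2 52.6] ang 66.0 mean [432.8  -1. ]
side vial 252 z 0.057 c [ 651.9 -113.7] size [31.2 30.9] ang 71.4 mean [ 649.1 -117. ]
side flask 851 z 0.0744 c [ 647.2 -271.4] size [38.6 47. ] ang 27.1 mean [ 642.5 -275.4]
side bottle 184 z 0.1063 c [698.  177.2] size [29.  32.8] ang 27.7 mean [697.  173.3]
side eraser 278 z 0.0141 c [ 471.  -127.2] size [53.4 23.9] ang 47.3 mean [ 470.1 -129.1]
```

```bash
cat >> h.py <<'E'
from scipy.spatial.transform import Rotation as Ro
def rot(q): return Ro.from_quat([q[1],q[2],q[3],q[0]])
def down(yaw):  # jaw axis z at angle yaw (deg) in world xy, tool x down
    z=np.array([np.cos(np.radians(yaw)),np.sin(np.radians(yaw)),0]); x=np.array([0,0,-1.]); y=np.cross(z,x)
    return Ro.from_matrix(np.stack([x,y,z],1))
def plan(P,yaw):
    from plant import sensors
    s=sensors.state(); R=rot(s['tool_rot']); T=down(yaw)
    print('t',round(s['time_s'],2),'tcp',np.round(s['tcp_pos'],4),'w',round(s['width'],3),'F',np.round(s['force'],1),'yaw',np.round(np.degrees(np.arctan2(*R.as_matrix()[[1,0],2])),2),'q',np.round(s['joint_pos'],2))
    print('shift in current tool (units .5m)',np.round(R.inv().apply(np.array(P)-s['tcp_pos'])/.5,4),'in target tool',np.round(T.inv().apply(np.array(P)-s['tcp_pos'])/.5,4),'turn(units 8deg)',np.round(np.degrees((R.inv()*T).as_rotvec())/8,3))
E
python3 - <<'E'
from h import *
from plant import sensors
print(rot(sensors.state()['tool_rot']).as_matrix().round(3))
a=np.degrees(np.arctan2(139,17.9)); print(a)
for y in (a,a-180): plan([.508,.276,.23],y)
for n in ('scene','side'): print(n,[np.round(proj(load(n),P),1) for P in ([.508,.276,.045],[.496,.280,.045],[.507,.276,.062])])
E
```

```text
[[-0.001 -0.906  0.423]
 [-0.001  0.423  0.906]
 [-1.    -0.    -0.001]]
82.66200801995052
t 0.15 tcp [0.2748 0.5886 0.2305] w 0.996 F [ 0.5  0.9 -0.1] yaw 64.98 q [-1.12  0.32 -0.07  1.45  0.02  1.37 -0.06]
shift in current tool (units .5m) [ 0.0016 -0.6871 -0.3693] in target tool [ 0.001  -0.5424 -0.5605] turn(units 8deg) [-2.21e+00 -1.00e-02 -1.00e-03]
t 0.15 tcp [0.2748 0.5886 0.2305] w 0.996 F [ 0.5  0.9 -0.1] yaw 64.98 q [-1.12  0.32 -0.07  1.45  0.02  1.37 -0.06]
shift in current tool (units .5m) [ 0.0016 -0.6871 -0.3693] in target tool [0.001  0.5424 0.5605] turn(units 8deg) [ 2.029e+01 -2.000e-03  1.500e-02]
scene [array([373.5, 176.5]), array([373.1, 172.4]), array([374.8, 171.7])]
side [array([214.7, 159.4]), array([209.9, 159.9]), array([213.5, 154.4])]
```

>>> {"method": "send_rows", "body": {
  "deltas": [
    {"translation": [0,0,0],"turn": [-0.74,0,0],"fingers": 1},
    {"translation": [0,0,0],"turn": [-0.74,0,0],"fingers": 1},
    {"translation": [0,0,0],"turn": [-0.73,0,0],"fingers": 1},
    {"translation": [0,-0.06,-0.062],"turn": [0,0,0],"fingers": 1},
    {"translation": [0,-0.06,-0.062],"turn": [0,0,0],"fingers": 1}
  ]
}}

```text
time_s: 0.78
tcp_pos: [0.3267, 0.5191, 0.2307]
tool_rot: [0.53, -0.467, 0.531, 0.467]
force: [0.4, 0.2, 0.1]
width: 0.999
```

>>> {"method": "send_rows", "body": {
  "deltas": [
    {"translation": [0,-0.06,-0.062],"turn": [0,0,0],"fingers": 1},
    {"translation": [0,-0.06,-0.062],"turn": [0,0,0],"fingers": 1},
    {"translation": [0,-0.06,-0.062],"turn": [0,0,0],"fingers": 1},
    {"translation": [0,-0.06,-0.062],"turn": [0,0,0],"fingers": 1},
    {"translation": [0,-0.06,-0.062],"turn": [0,0,0],"fingers": 1}
  ]
}}

```text
time_s: 1.4
tcp_pos: [0.4561, 0.3456, 0.2311]
tool_rot: [0.531, -0.467, 0.531, 0.467]
force: [0.2, 0.8, -0.5]
width: 1.0
```

>>> {"method": "send_rows", "body": {
  "deltas": [
    {"translation": [0,-0.06,-0.062],"turn": [0,0,0],"fingers": 1},
    {"translation": [0,-0.06,-0.062],"turn": [0,0,0],"fingers": 1},
    {"translation": [0,0,0],"turn": [0,0,0],"fingers": 1},
    {"translation": [0,0,0],"turn": [0,0,0],"fingers": 1}
  ]
}}

```text
time_s: 1.9
tcp_pos: [0.5066, 0.2783, 0.231]
tool_rot: [0.531, -0.467, 0.531, 0.467]
force: [-0.4, 0.2, 0.6]
width: 1.0
```

Run:
```python
from h import *
plan([.508,.276,.1],82.66)
c=grab('wrist',1)
print([np.round(proj(c,P),1) for P in ([.508,.276,.045],[.5415,.2715,.062])])
```

```text
t 1.9 tcp [0.5066 0.2783 0.231 ] w 1.0 F [-0.4  0.2  0.6] yaw 82.67 q [-0.66  0.17  0.12  1.64 -0.02  1.34  0.91]
shift in current tool (units .5m) [ 0.2621 -0.0037 -0.0043] in target tool [ 0.2621 -0.0034 -0.0042] turn(units 8deg) [ 0.001  0.002 -0.007]
[array([275.4, 186.9]), array([275.2, 225. ])]
```

View pics/wrist1.png

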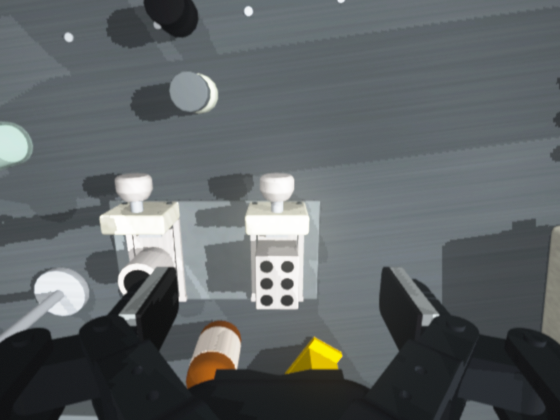

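Block, knob and clamp axis are all where I measured them: the knob head is at (277,186), predicted (275,187). Descending over the left knob.

>>> {"method": "send_rows", "body": {
  "deltas": [
    {"translation": [0.06,0,-0.004],"turn": [0,0,0],"fingers": 1},
    {"translation": [0.06,0,0],"turn": [0,0,0],"fingers": 1},
    {"translation": [0.06,0,0],"turn": [0,0,0],"fingers": 1},
    {"translation": [0.06,0,0],"turn": [0,0,0],"fingers": 1},
    {"translation": [0.06,0,0],"turn": [0,0,0],"fingers": 1}
  ]
}}

```text
time_s: 2.58
tcp_pos: [0.5057, 0.2776, 0.0804]
tool_rot: [0.53, -0.468, 0.53, 0.468]
force: [1.1, 0.6, 0.2]
width: 0.998
```

>>> {"method": "send_rows", "body": {
  "deltas": [
    {"translation": [0.05,0,0],"turn": [0,0,0],"fingers": 1},
    {"translation": [0.04,0,0],"turn": [0,0,0],"fingers": 1},
    {"translation": [0.028,0,0],"turn": [0,0,0],"fingers": 1},
    {"translation": [0,0,0],"turn": [0,0,0],"fingers": 1},
    {"translation": [0,0,0],"turn": [0,0,0],"fingers": 1}
  ]
}}

```text
time_s: 3.2
tcp_pos: [0.5073, 0.2765, 0.0232]
tool_rot: [0.531, -0.467, 0.53, 0.467]
force: [0.5, -0.6, 0.5]
width: 0.999
```

Run:
```python
from h import *
plan([.506,.276,.022],82.66)
c=grab('wrist',2);c=grab('side',2);cv2.imwrite('pics/side2c.png',cv2.resize(c['p'][80:260,120:340,::-1],None,fx=3,fy=3))
```

```text
t 3.2 tcp [0.5073 0.2765 0.0232] w 0.999 F [ 0.5 -0.6  0.5] yaw 82.69 q [-0.64  0.36  0.11  1.85 -0.05  0.93  0.94]
shift in current tool (units .5m) [ 0.0023  0.0024 -0.0013] in target tool [ 0.0023  0.0024 -0.0013] turn(units 8deg) [0.003 0.007 0.007]
```

View pics/wrist2.png

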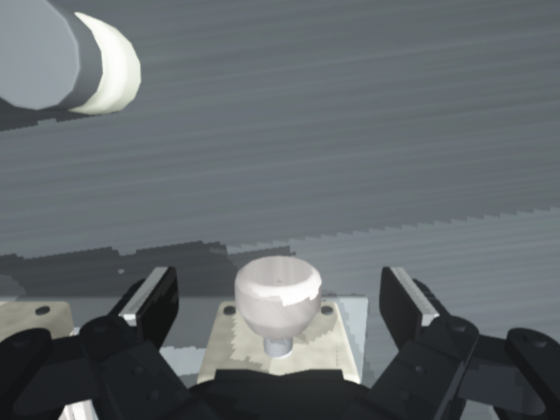

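View pics/side2c.png

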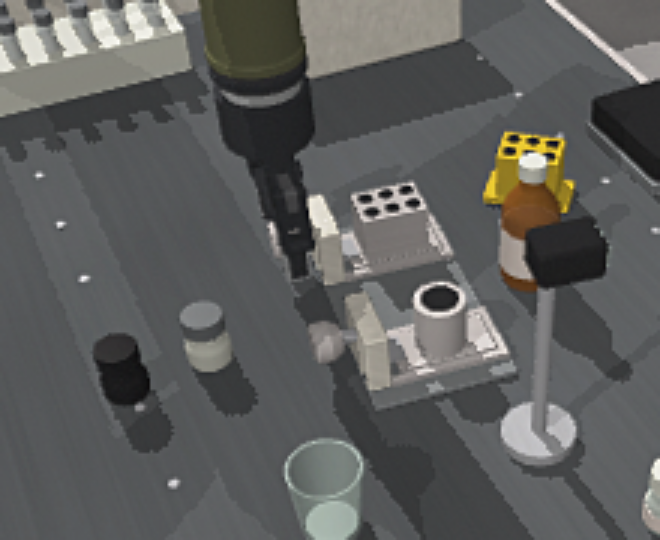

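The knob head at (278,295) sits centred between the pads. Closing.

>>> {"method": "send_rows", "body": {
  "deltas": [
    {"translation": [0,0.002,0],"turn": [0,0,0],"fingers": -1},
    {"translation": [0,0,0],"turn": [0,0,0],"fingers": -1},
    {"translation": [0,0,0],"turn": [0,0,0],"fingers": -1},
    {"translation": [0,0,0],"turn": [0,0,0],"fingers": -1},
    {"translation": [0,0,0],"turn": [0,0,0],"fingers": -1}
  ],
  "newtons": 60
}}

```text
time_s: 3.92
tcp_pos: [0.506, 0.2764, 0.0229]
tool_rot: [0.531, -0.467, 0.531, 0.467]
force: [-1.0, 0.8, 4.8]
width: 0.371
```

>>> {"method": "send_rows", "body": {
  "deltas": [
    {"translation": [0,0,0],"turn": [0,0,0],"fingers": -1},
    {"translation": [0,0,0],"turn": [0,0,0],"fingers": -1}
  ]
}}

```text
time_s: 4.18
tcp_pos: [0.506, 0.2764, 0.0228]
tool_rot: [0.531, -0.467, 0.531, 0.467]
force: [-1.9, 0.2, 5.1]
width: 0.366
```

Gripped at about 31 mm. Pulling straight out 27 mm.

>>> {"method": "send_rows", "body": {
  "deltas": [
    {"translation": [0,0.012,0],"turn": [0,0,0],"fingers": -1},
    {"translation": [0,0.012,0],"turn": [0,0,0],"fingers": -1},
    {"translation": [0,0.012,0],"turn": [0,0,0],"fingers": -1},
    {"translation": [0,0.012,0],"turn": [0,0,0],"fingers": -1},
    {"translation": [0,0.006,0],"turn": [0,0,0],"fingers": -1}
  ]
}}

```text
time_s: 4.8
tcp_pos: [0.4802, 0.2797, 0.0229]
tool_rot: [0.532, -0.468, 0.53, 0.467]
force: [7.6, 1.4, -1.3]
width: 0.369
```

>>> {"method": "send_rows", "body": {
  "deltas": [
    {"translation": [0,0,0],"turn": [0,0,0],"fingers": -1},
    {"translation": [0,0,0],"turn": [0,0,0],"fingers": -1},
    {"translation": [0,0,0],"turn": [0,0,0],"fingers": -1}
  ]
}}

```text
time_s: 5.18
tcp_pos: [0.4801, 0.2797, 0.0228]
tool_rot: [0.532, -0.467, 0.53, 0.467]
force: [5.7, 0.7, 4.6]
width: 0.371
```

Run:
```python
from h import *
plan([.506,.2764,.022],82.66)
c=grab('wrist',3);c=grab('side',3);cv2.imwrite('pics/side3c.png',cv2.resize(c['p'][80:260,120:340,::-1],None,fx=3,fy=3))
```

```text
t 5.17 tcp [0.4801 0.2797 0.0228] w 0.371 F [5.7 0.7 4.6] yaw 82.64 q [-0.67  0.32  0.11  1.91 -0.04  0.92  0.9 ]
shift in current tool (units .5m) [ 0.0017 -0.0521  0.0001] in target tool [ 0.0016 -0.0521  0.0001] turn(units 8deg) [-0.002  0.008  0.013]
```

View pics/wrist3.png

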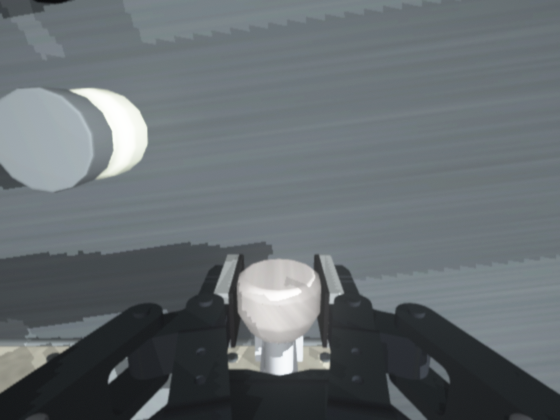

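The knob moved 26 mm with the grip, to (279,300), and its longer shaft shows. Releasing and lifting.

>>> {"method": "send_rows", "body": {
  "deltas": [
    {"translation": [0,0,0],"turn": [0,0,0],"fingers": 1},
    {"translation": [0,0,0],"turn": [0,0,0],"fingers": 1},
    {"translation": [0,0,0],"turn": [0,0,0],"fingers": 1},
    {"translation": [0,0,0],"turn": [0,0,0],"fingers": 1},
    {"translation": [0,0,0],"turn": [0,0,0],"fingers": 1}
  ]
}}

```text
time_s: 5.9
tcp_pos: [0.4789, 0.2793, 0.0222]
tool_rot: [0.531, -0.467, 0.531, 0.467]
force: [-0.8, 0.4, -0.1]
width: 1.0
```

>>> {"method": "send_rows", "body": {
  "deltas": [
    {"translation": [-0.05,0,0],"turn": [0,0,0],"fingers": 1},
    {"translation": [-0.08,0,0],"turn": [0,0,0],"fingers": 1},
    {"translation": [-0.08,0,0],"turn": [0,0,0],"fingers": 1},
    {"translation": [0,0,0],"turn": [0,0,0],"fingers": 1},
    {"translation": [0,0,0],"turn": [0,0,0],"fingers": 1}
  ]
}}

```text
time_s: 6.52
tcp_pos: [0.4787, 0.2791, 0.1269]
tool_rot: [0.531, -0.467, 0.531, 0.467]
force: [0.6, 0.8, -0.3]
width: 0.995
```

Run:
```python
from h import *
plan([.603,.2635,.13],82.66)
c=grab('wrist',4);
print([np.round(proj(c,P),1) for P in ([.603,.2635,.061],[.508-.0258,.276+.0033,.045],[.508,.276,.045])])
c=grab('side',4);cv2.imwrite('pics/side4c.png',cv2.resize(c['p'][80:260,120:340,::-1],None,fx=3,fy=3))
```

```text
t 6.53 tcp [0.4787 0.2791 0.1269] w 0.995 F [ 0.6  0.8 -0.3] yaw 82.66 q [-0.68  0.19  0.11  1.83 -0.02  1.12  0.89]
shift in current tool (units .5m) [-0.0063 -0.2506  0.0007] in target tool [-0.0062 -0.2506  0.0007] turn(units 8deg) [-0.    -0.002 -0.004]
[array([278. , 383.2]), array([278.2, 221.5]), array([278.3, 256.1])]
```

View pics/wrist4.png

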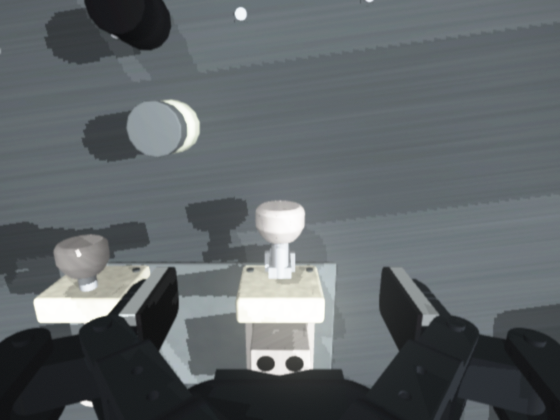

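View pics/side4c.png

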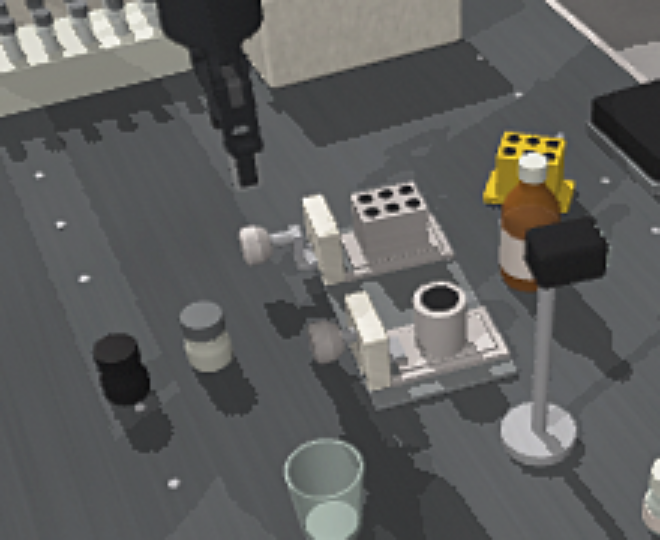

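The knob is out, at wrist (280,222) against a predicted (278,221). Moving over the block.

>>> {"method": "send_rows", "body": {
  "deltas": [
    {"translation": [0,-0.065,0],"turn": [0,0,0],"fingers": 1},
    {"translation": [0,-0.065,0],"turn": [0,0,0],"fingers": 1},
    {"translation": [0,-0.065,0.001],"turn": [0,0,0],"fingers": 1},
    {"translation": [0,-0.0555,0],"turn": [0,0,0],"fingers": 1},
    {"translation": [0,0,0],"turn": [0,0,0],"fingers": 1}
  ]
}}

```text
time_s: 7.25
tcp_pos: [0.6043, 0.262, 0.1253]
tool_rot: [0.531, -0.466, 0.533, 0.466]
force: [-0.7, -0.2, -0.5]
width: 0.999
```

Run:
```python
from h import *
plan([.603,.2635,.026],82.66)
c=grab('wrist',5)
```

```text
t 7.25 tcp [0.6043 0.262  0.1253] w 0.999 F [-0.7 -0.2 -0.5] yaw 82.5 q [-0.57  0.41  0.16  1.56 -0.07  1.18  1.04]
shift in current tool (units .5m) [0.1986 0.0028 0.0031] in target tool [0.1986 0.003  0.0026] turn(units 8deg) [-0.02  -0.018 -0.009]
```

View pics/wrist5.png

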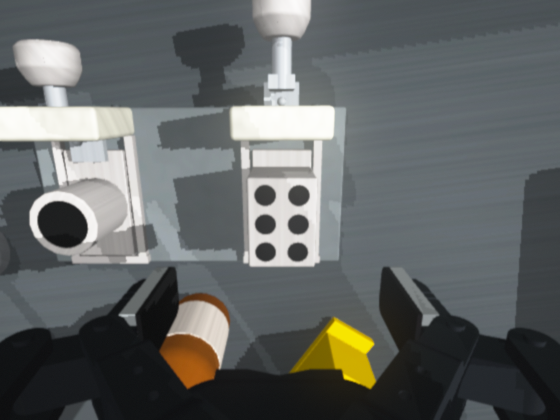

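The block top is centred between the jaws, at (281,221). Descending and gripping.

>>> {"method": "send_rows", "body": {
  "deltas": [
    {"translation": [0.06,0.001,0.001],"turn": [0,0,0],"fingers": 1},
    {"translation": [0.06,0,0.001],"turn": [0,0,0],"fingers": 1},
    {"translation": [0.05,0,0],"turn": [0,0,0],"fingers": 1},
    {"translation": [0.028,0,0],"turn": [0,0,0],"fingers": 1},
    {"translation": [0,0,0],"turn": [0,0,0],"fingers": 1}
  ]
}}

```text
time_s: 7.92
tcp_pos: [0.6015, 0.2649, 0.0272]
tool_rot: [0.53, -0.467, 0.532, 0.467]
force: [0.7, 0.6, -0.5]
width: 0.999
```

Run:
```python
from h import *
plan([.603,.2635,.026],82.66)
```

```text
t 7.92 tcp [0.6015 0.2649 0.0272] w 0.999 F [ 0.7  0.6 -0.5] yaw 82.69 q [-0.57  0.5   0.15  1.64 -0.08  1.01  1.05]
shift in current tool (units .5m) [ 0.0024 -0.0034 -0.0025] in target tool [ 0.0024 -0.0034 -0.0025] turn(units 8deg) [ 0.004 -0.008 -0.017]
```

>>> {"method": "send_rows", "body": {
  "deltas": [
    {"translation": [0.001,-0.003,-0.002],"turn": [0,0,0],"fingers": -1},
    {"translation": [0,0,0],"turn": [0,0,0],"fingers": -1},
    {"translation": [0,0,0],"turn": [0,0,0],"fingers": -1},
    {"translation": [0,0,0],"turn": [0,0,0],"fingers": -1},
    {"translation": [0,0,0],"turn": [0,0,0],"fingers": -1}
  ],
  "newtons": 60
}}

```text
time_s: 8.55
tcp_pos: [0.6053, 0.2637, 0.0292]
tool_rot: [0.532, -0.467, 0.53, 0.467]
force: [0.3, -1.4, 5.9]
width: 0.503
```

Run:
```python
from h import *
plan([.603,.2635,.026],82.66)
```

```text
t 8.55 tcp [0.6053 0.2637 0.0292] w 0.503 F [ 0.3 -1.4  5.9] yaw 82.64 q [-0.57  0.5   0.15  1.63 -0.08  1.01  1.05]
shift in current tool (units .5m) [ 0.0064  0.0046 -0.001 ] in target tool [ 0.0064  0.0046 -0.001 ] turn(units 8deg) [-0.003  0.006  0.013]
```

>>> {"method": "send_rows", "body": {
  "deltas": [
    {"translation": [-0.02,0,0],"turn": [0,0,0],"fingers": -1},
    {"translation": [-0.03,0,0],"turn": [0,0,0],"fingers": -1},
    {"translation": [-0.05,0,0],"turn": [0,0,0],"fingers": -1},
    {"translation": [0,0,0],"turn": [0,0,0],"fingers": -1}
  ]
}}

```text
time_s: 9.05
tcp_pos: [0.606, 0.2646, 0.0805]
tool_rot: [0.533, -0.467, 0.529, 0.467]
force: [1.0, -0.8, -4.9]
width: 0.504
```

Run:
```python
from h import *
plan([.603,.2635,.28],82.66)
c=grab('side',6);cv2.imwrite('pics/side6c.png',cv2.resize(c['p'][80:260,120:340,::-1],None,fx=3,fy=3))
```

```text
t 9.05 tcp [0.606  0.2646 0.0805] w 0.504 F [ 1.  -0.8 -4.9] yaw 82.66 q [-0.57  0.45  0.15  1.6  -0.07  1.1   1.04]
shift in current tool (units .5m) [-0.399   0.0041 -0.0018] in target tool [-0.399   0.0058 -0.003 ] turn(units 8deg) [0.    0.021 0.03 ]
```

View pics/side6c.png

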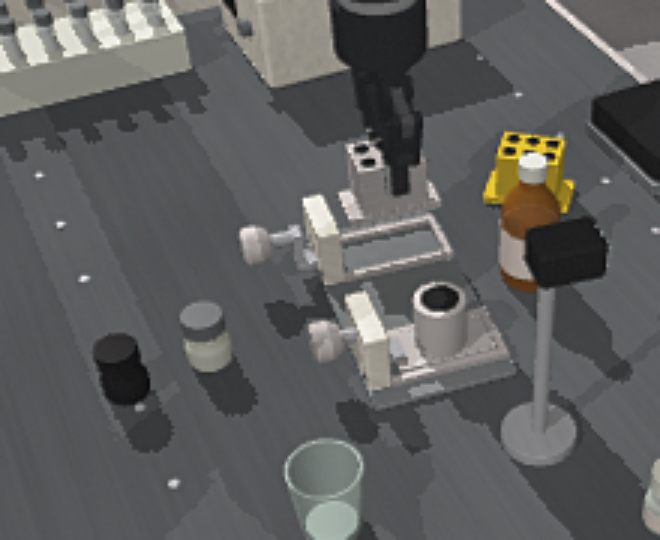

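The block is out of its bay, upright, and the knob is still out. Lifting above the post.

>>> {"method": "send_rows", "body": {
  "deltas": [
    {"translation": [-0.08,0,0],"turn": [0,0,0],"fingers": -1},
    {"translation": [-0.08,0,0],"turn": [0,0,0],"fingers": -1},
    {"translation": [-0.08,0,0],"turn": [0,0,0],"fingers": -1},
    {"translation": [-0.08,0,0],"turn": [0,0,0],"fingers": -1},
    {"translation": [-0.08,0,0],"turn": [0,0,0],"fingers": -1}
  ]
}}

```text
time_s: 9.72
tcp_pos: [0.6036, 0.2635, 0.2773]
tool_rot: [0.53, -0.467, 0.532, 0.467]
force: [0.2, -0.3, -4.8]
width: 0.508
```

>>> {"method": "send_rows", "body": {
  "deltas": [
    {"translation": [0,0,0],"turn": [0,0,0],"fingers": -1},
    {"translation": [0,0,0],"turn": [0,0,0],"fingers": -1}
  ]
}}

```text
time_s: 9.98
tcp_pos: [0.6034, 0.2634, 0.2752]
tool_rot: [0.53, -0.467, 0.532, 0.467]
force: [0.3, 0.7, -4.6]
width: 0.505
```

Run:
```python
from h import *
plan([.578,-.1995,.28],56.5)
```

```text
t 9.97 tcp [0.6034 0.2634 0.2752] w 0.505 F [ 0.3  0.7 -4.6] yaw 82.66 q [-0.58  0.33  0.17  1.36 -0.05  1.46  1.03]
shift in current tool (units .5m) [-0.0079 -0.0678 -0.9247] in target tool [-0.0095 -0.4686 -0.8   ] turn(units 8deg) [ 3.27  -0.019 -0.019]
```

>>> {"method": "send_rows", "body": {
  "deltas": [
    {"translation": [-0.008,-0.007,-0.05],"turn": [0,0,0],"fingers": -1},
    {"translation": [0,-0.007,-0.08],"turn": [0,0,0],"fingers": -1},
    {"translation": [0,-0.007,-0.09],"turn": [0,0,0],"fingers": -1},
    {"translation": [0,-0.007,-0.09],"turn": [0,0,0],"fingers": -1},
    {"translation": [0,-0.007,-0.09],"turn": [0,0,0],"fingers": -1}
  ]
}}

```text
time_s: 10.6
tcp_pos: [0.5949, 0.06, 0.2799]
tool_rot: [0.53, -0.466, 0.532, 0.467]
force: [0.7, 0.3, -2.6]
width: 0.505
```

>>> {"method": "send_rows", "body": {
  "deltas": [
    {"translation": [0,-0.007,-0.09],"turn": [0,0,0],"fingers": -1},
    {"translation": [0,-0.007,-0.09],"turn": [0,0,0],"fingers": -1},
    {"translation": [0,-0.007,-0.09],"turn": [0,0,0],"fingers": -1},
    {"translation": [0,-0.006,-0.09],"turn": [0,0,0],"fingers": -1},
    {"translation": [0,-0.006,-0.09],"turn": [0,0,0],"fingers": -1}
  ]
}}

```text
time_s: 11.22
tcp_pos: [0.5819, -0.1647, 0.28]
tool_rot: [0.531, -0.466, 0.532, 0.467]
force: [0.1, -0.4, -3.9]
width: 0.504
```

>>> {"method": "send_rows", "body": {
  "deltas": [
    {"translation": [0,0,-0.075],"turn": [0,0,0],"fingers": -1},
    {"translation": [0,0,0],"turn": [0.82,0,0],"fingers": -1},
    {"translation": [0,0,0],"turn": [0.82,0,0],"fingers": -1},
    {"translation": [0,0,0],"turn": [0.82,0,0],"fingers": -1},
    {"translation": [0,0,0],"turn": [0.81,0,0],"fingers": -1}
  ]
}}

```text
time_s: 11.85
tcp_pos: [0.5772, -0.2004, 0.2799]
tool_rot: [0.623, -0.332, 0.625, 0.334]
force: [-0.0, 0.4, -3.3]
width: 0.509
```

>>> {"method": "send_rows", "body": {
  "deltas": [
    {"translation": [0,0,0],"turn": [0,0,0],"fingers": -1},
    {"translation": [0,0,0],"turn": [0,0,0],"fingers": -1}
  ]
}}

```text
time_s: 12.1
tcp_pos: [0.5782, -0.1998, 0.281]
tool_rot: [0.622, -0.335, 0.623, 0.335]
force: [0.4, 0.4, -4.2]
width: 0.505
```

Run:
```python
from h import *
plan([.578,-.1995,.028],56.5)
c=grab('wrist',7)
c=grab('scene',7)
cv2.imwrite('pics/scene7c.png',cv2.resize(c['p'][150:350,60:320,::-1],None,fx=3,fy=3))
```

```text
t 12.1 tcp [ 0.5782 -0.1998  0.281 ] w 0.505 F [ 0.4  0.4 -4.2] yaw 56.56 q [-0.12  0.23  0.49  1.49 -0.11  1.45  1.36]
shift in current tool (units .5m) [ 0.5059 -0.      0.0006] in target tool [5.059e-01 7.000e-04 3.000e-04] turn(units 8deg) [ 0.007 -0.004 -0.01 ]
```

View pics/wrist7.png

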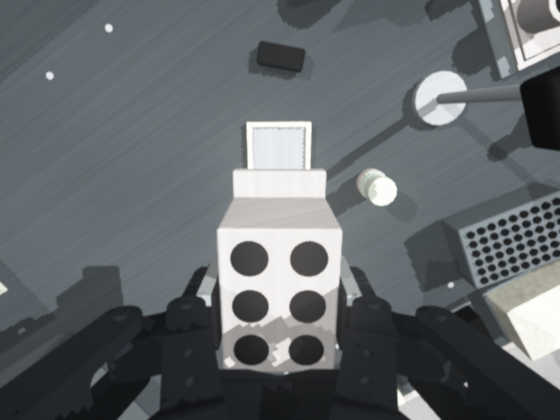

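View pics/scene7c.png

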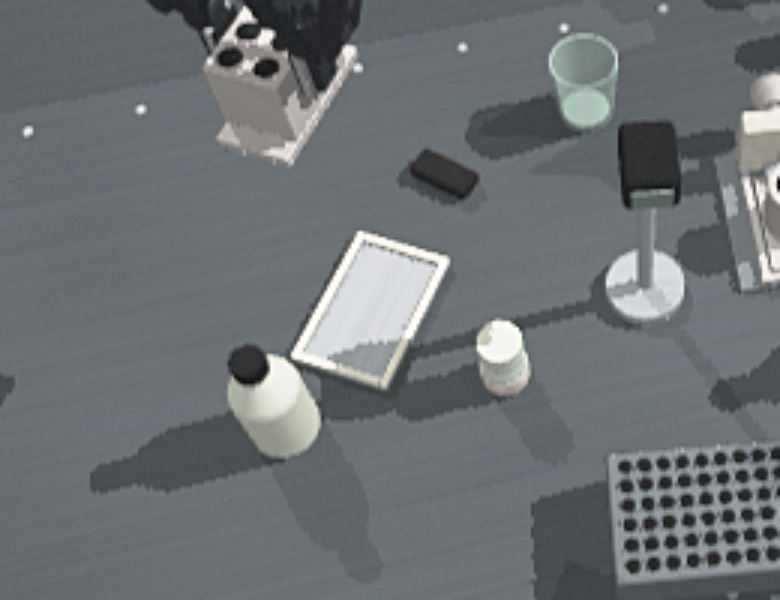

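In the wrist view the pad at (279,145) is aligned and centred under the held block, and the path down is clear. Descending.

>>> {"method": "send_rows", "body": {
  "deltas": [
    {"translation": [0.08,0,0],"turn": [0,0,0],"fingers": -1},
    {"translation": [0.08,0,0],"turn": [0,0,0],"fingers": -1},
    {"translation": [0.08,0,0],"turn": [0,0,0],"fingers": -1},
    {"translation": [0.08,0,0],"turn": [0,0,0],"fingers": -1},
    {"translation": [0.08,0,0],"turn": [0,0,0],"fingers": -1}
  ]
}}

```text
time_s: 12.82
tcp_pos: [0.5791, -0.1993, 0.0807]
tool_rot: [0.623, -0.335, 0.623, 0.335]
force: [1.1, -0.8, -5.0]
width: 0.507
```

>>> {"method": "send_rows", "body": {
  "deltas": [
    {"translation": [0.05,0,0],"turn": [0,0,0],"fingers": -1},
    {"translation": [0,0,0],"turn": [0,0,0],"fingers": -1},
    {"translation": [0,0,0],"turn": [0,0,0],"fingers": -1}
  ]
}}

```text
time_s: 13.2
tcp_pos: [0.58, -0.1998, 0.0581]
tool_rot: [0.623, -0.335, 0.622, 0.334]
force: [0.8, 0.2, -4.5]
width: 0.504
```

Run:
```python
from h import *
plan([.578,-.1995,.028],56.5)
c=grab('side',8)
cv2.imwrite('pics/side8c.png',cv2.resize(c['p'][200:360,240:440,::-1],None,fx=3.5,fy=3.5))
c=grab('scene',8)
cv2.imwrite('pics/scene8c.png',cv2.resize(c['p'][170:310,100:260,::-1],None,fx=4,fy=4))
c=grab('wrist',8)
```

```text
t 13.2 tcp [ 0.58   -0.1998  0.0581] w 0.504 F [ 0.8  0.2 -4.5] yaw 56.51 q [-0.08  0.41  0.45  1.75 -0.2   1.03  1.43]
shift in current tool (units .5m) [ 0.0603  0.0037 -0.0017] in target tool [ 0.0603  0.0036 -0.0017] turn(units 8deg) [0.002 0.005 0.015]
```

View pics/side8c.png

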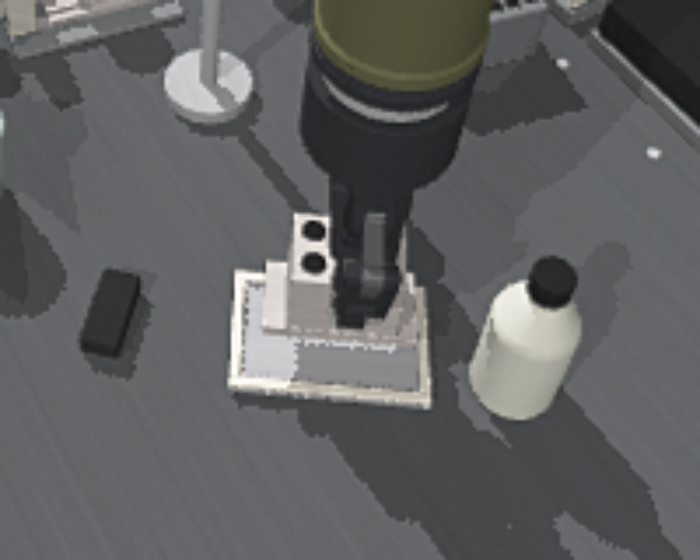

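View pics/scene8c.png

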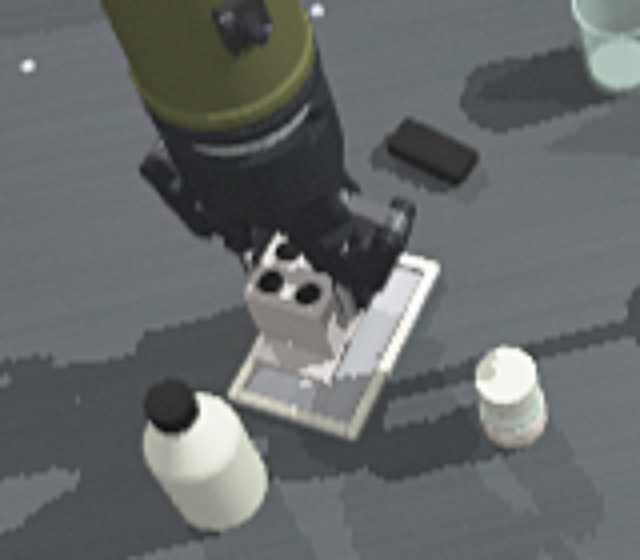

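View pics/wrist8.png

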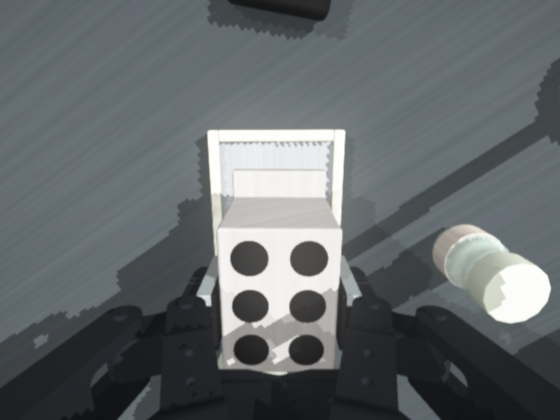

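The foot is centred over the pad. Lowering to the floor.

>>> {"method": "send_rows", "body": {
  "deltas": [
    {"translation": [0.025,0.0035,-0.0015],"turn": [0,0,0],"fingers": -1},
    {"translation": [0.02,0,0],"turn": [0,0,0],"fingers": -1},
    {"translation": [0.01,0,0],"turn": [0,0,0],"fingers": -1},
    {"translation": [0,0,0],"turn": [0,0,0],"fingers": -1},
    {"translation": [0,0,0],"turn": [0,0,0],"fingers": -1}
  ]
}}

```text
time_s: 13.98
tcp_pos: [0.5772, -0.1991, 0.0292]
tool_rot: [0.623, -0.335, 0.623, 0.335]
force: [-0.7, 0.8, -4.8]
width: 0.502
```

Run:
```python
from h import *
plan([.578,-.1995,.028],56.5)
```

```text
t 13.97 tcp [ 0.5772 -0.1991  0.0292] w 0.502 F [-0.7  0.8 -4.8] yaw 56.49 q [-0.07  0.44  0.44  1.77 -0.22  0.98  1.44]
shift in current tool (units .5m) [ 0.0024 -0.0018  0.0002] in target tool [ 0.0024 -0.0018  0.0002] turn(units 8deg) [-0.001 -0.     0.001]
```

Not touching yet: Fz still shows the full weight. Lowering in small steps.

>>> {"method": "send_rows", "body": {
  "deltas": [
    {"translation": [0.004,0,0],"turn": [0,0,0],"fingers": -1},
    {"translation": [0,0,0],"turn": [0,0,0],"fingers": -1},
    {"translation": [0,0,0],"turn": [0,0,0],"fingers": -1}
  ]
}}

```text
time_s: 14.35
tcp_pos: [0.5774, -0.1991, 0.0282]
tool_rot: [0.623, -0.335, 0.623, 0.335]
force: [-2.5, 0.1, 6.0]
width: 0.506
```

Contact: the force swung to +6 N. Releasing.

>>> {"method": "send_rows", "body": {
  "deltas": [
    {"translation": [0,0,0],"turn": [0,0,0],"fingers": 0.6},
    {"translation": [0,0,0],"turn": [0,0,0],"fingers": 1},
    {"translation": [0,0,0],"turn": [0,0,0],"fingers": 1},
    {"translation": [0,0,0],"turn": [0,0,0],"fingers": 1},
    {"translation": [0,0,0],"turn": [0,0,0],"fingers": 1}
  ]
}}

```text
time_s: 14.98
tcp_pos: [0.5771, -0.199, 0.0273]
tool_rot: [0.623, -0.335, 0.623, 0.335]
force: [0.6, -0.6, 0.8]
width: 1.001
```

>>> {"method": "send_rows", "body": {
  "deltas": [
    {"translation": [-0.05,0,0],"turn": [0,0,0],"fingers": 1},
    {"translation": [-0.1,0,0],"turn": [0,0,0],"fingers": 1},
    {"translation": [-0.1,0,0],"turn": [0,0,0],"fingers": 1},
    {"translation": [-0.1,0,0],"turn": [0,0,0],"fingers": 1},
    {"translation": [-0.1,0,0],"turn": [0,0,0],"fingers": 1}
  ]
}}

```text
time_s: 15.6
tcp_pos: [0.5769, -0.199, 0.2541]
tool_rot: [0.623, -0.335, 0.623, 0.335]
force: [0.9, 0.3, 0.9]
width: 0.998
```

>>> {"method": "send_rows", "body": {
  "deltas": [
    {"translation": [-0.06,0,0],"turn": [0,0,0],"fingers": 1},
    {"translation": [0,0,0],"turn": [0,0,0],"fingers": 1},
    {"translation": [0,0,0],"turn": [0,0,0],"fingers": 1}
  ]
}}

```text
time_s: 15.98
tcp_pos: [0.5766, -0.1988, 0.2812]
tool_rot: [0.623, -0.334, 0.623, 0.335]
force: [0.2, 1.0, -0.5]
width: 0.998
```

Run:
```python
from h import *
plan([.45,.283,.28],82.66)
for n in ('wrist','scene','side'):
    c=grab(n,9);W=pts(c)
    m=((W[...,2]>.052)&(W[...,2]<.068)&(abs(W[...,0]-.576)<.045)&(abs(W[...,1]+.198)<.045)).astype(np.uint8)
    k,l,st,_=cv2.connectedComponentsWithStats(m)
    if k>1:
        q=W[l==1+np.argmax(st[1:,4])]; r=cv2.minAreaRect((q[:,:2]*1000).astype(np.float32)); print(n,len(q),np.median(q[:,2]).round(4),np.round(r[0],1),np.round(r[1],1),r[2])
        A=np.c_[q[:,:2],np.ones(len(q))]; g=np.linalg.lstsq(A,q[:,2],rcond=None)[0]; print(' slope',g[:2].round(3))
```

```text
t 15.97 tcp [ 0.5766 -0.1988  0.2812] w 0.998 F [ 0.2  1.  -0.5] yaw 56.49 q [-0.12  0.23  0.5   1.5  -0.11  1.45  1.36]
shift in current tool (units .5m) [0.0032 0.743  0.6637] in target tool [0.0023 0.3742 0.9233] turn(units 8deg) [-3.271 -0.    -0.011]
wrist 2242 0.0606 [ 577.  -197.1] [43.4 60.4] 55.81283950805664
 slope [ 0.006 -0.007]
scene 583 0.0619 [ 575.7 -197.4] [44.9 60.9] 56.14305877685547
 slope [-0.042 -0.027]
side 683 0.0605 [ 575.6 -197.9] [45.6 60.1] 56.48993682861328
 slope [0.031 0.041]
```

View pics/wrist9.png

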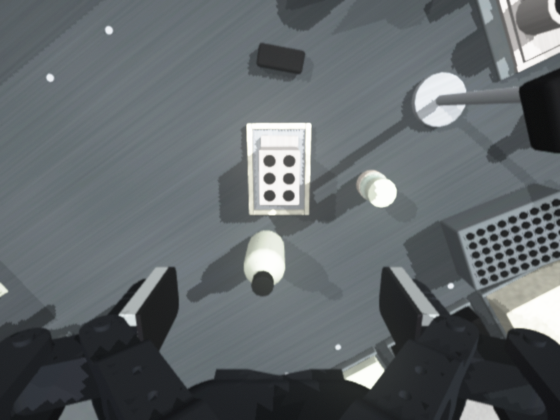

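View pics/side9.png

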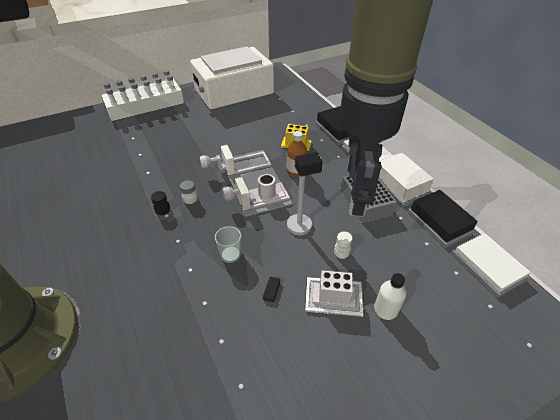

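The block sits on the pad at (576,−197.5) mm, 1 mm from pad centre. Its top is at 60.5 mm (expected 60) and it is level. The knob is still out. Returning to it.

>>> {"method": "send_rows", "body": {
  "deltas": [
    {"translation": [0,0,0],"turn": [-0.82,0,0],"fingers": 1},
    {"translation": [0,0,0],"turn": [-0.82,0,0],"fingers": 1},
    {"translation": [0,0,0],"turn": [-0.82,0,0],"fingers": 1},
    {"translation": [0,0,0],"turn": [-0.81,0,0],"fingers": 1},
    {"translation": [0,0,0],"turn": [0,0,0],"fingers": 1}
  ]
}}

```text
time_s: 16.75
tcp_pos: [0.5767, -0.1989, 0.2813]
tool_rot: [0.531, -0.466, 0.532, 0.467]
force: [-0.1, 0.3, 0.2]
width: 1.001
```

Run:
```python
from h import *
plan([.480,.2797,.28],82.66)
```

```text
t 16.75 tcp [ 0.5767 -0.1989  0.2813] w 1.001 F [-0.1  0.3  0.2] yaw 82.59 q [-0.08  0.23  0.45  1.49 -0.1   1.45  1.81]
shift in current tool (units .5m) [0.0033 0.3153 0.9242] in target tool [0.0026 0.3141 0.9246] turn(units 8deg) [-0.009  0.002 -0.012]
```

>>> {"method": "send_rows", "body": {
  "deltas": [
    {"translation": [0,0.03,0.09],"turn": [0,0,0],"fingers": 1},
    {"translation": [0,0.03,0.09],"turn": [0,0,0],"fingers": 1},
    {"translation": [0,0.03,0.09],"turn": [0,0,0],"fingers": 1},
    {"translation": [0,0.03,0.09],"turn": [0,0,0],"fingers": 1},
    {"translation": [0,0.03,0.09],"turn": [0,0,0],"fingers": 1}
  ]
}}

```text
time_s: 17.38
tcp_pos: [0.5308, 0.0352, 0.2819]
tool_rot: [0.532, -0.466, 0.532, 0.466]
force: [0.2, 0.5, 0.8]
width: 1.0
```

>>> {"method": "send_rows", "body": {
  "deltas": [
    {"translation": [0,0.03,0.09],"turn": [0,0,0],"fingers": 1},
    {"translation": [0,0.03,0.09],"turn": [0,0,0],"fingers": 1},
    {"translation": [0,0.03,0.09],"turn": [0,0,0],"fingers": 1},
    {"translation": [0,0.03,0.09],"turn": [0,0,0],"fingers": 1},
    {"translation": [0,0.03,0.09],"turn": [0,0,0],"fingers": 1}
  ]
}}

```text
time_s: 18.0
tcp_pos: [0.4853, 0.2678, 0.2819]
tool_rot: [0.531, -0.466, 0.532, 0.466]
force: [-0.0, 1.0, -0.3]
width: 0.999
```

>>> {"method": "send_rows", "body": {
  "deltas": [
    {"translation": [0.08,0.015,0.024],"turn": [0,0,0],"fingers": 1},
    {"translation": [0.1,0,0],"turn": [0,0,0],"fingers": 1},
    {"translation": [0.1,0,0],"turn": [0,0,0],"fingers": 1},
    {"translation": [0,0,0],"turn": [0,0,0],"fingers": 1},
    {"translation": [0,0,0],"turn": [0,0,0],"fingers": 1}
  ]
}}

```text
time_s: 18.62
tcp_pos: [0.4809, 0.2799, 0.1441]
tool_rot: [0.532, -0.467, 0.53, 0.467]
force: [1.1, -0.0, 0.8]
width: 1.0
```

Run:
```python
from h import *
plan([.480,.2797,.0225],82.66)
c=grab('wrist',10)
print(np.round(proj(c,[.4822,.2793,.045]),1))
```

```text
t 18.62 tcp [0.4809 0.2799 0.1441] w 1.0 F [ 1.1 -0.   0.8] yaw 82.59 q [-0.62  0.18  0.05  1.8  -0.01  1.16  0.87]
shift in current tool (units .5m) [ 0.2431  0.0022 -0.0009] in target tool [ 0.2431  0.0018 -0.0005] turn(units 8deg) [-0.008  0.01   0.012]
[276.7 211.2]
```

View pics/wrist10.png

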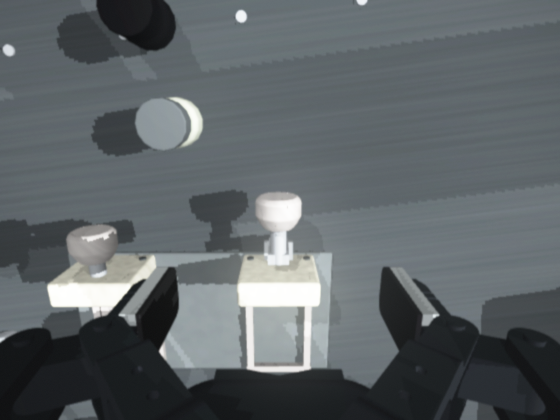

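The knob, still out, is at (278,212), as predicted. Descending to grip it.

>>> {"method": "send_rows", "body": {
  "deltas": [
    {"translation": [0.07,0.002,0],"turn": [0,0,0],"fingers": 1},
    {"translation": [0.07,0,0],"turn": [0,0,0],"fingers": 1},
    {"translation": [0.06,0,0],"turn": [0,0,0],"fingers": 1},
    {"translation": [0.043,0,0],"turn": [0,0,0],"fingers": 1},
    {"translation": [0,0,0],"turn": [0,0,0],"fingers": 1}
  ]
}}

```text
time_s: 19.3
tcp_pos: [0.4794, 0.2797, 0.0215]
tool_rot: [0.531, -0.467, 0.531, 0.467]
force: [0.5, -0.0, 0.6]
width: 1.001
```

>>> {"method": "send_rows", "body": {
  "deltas": [
    {"translation": [0,0,0],"turn": [0,0,0],"fingers": -1},
    {"translation": [0,0,0],"turn": [0,0,0],"fingers": -1},
    {"translation": [0,0,0],"turn": [0,0,0],"fingers": -1},
    {"translation": [0,0,0],"turn": [0,0,0],"fingers": -1},
    {"translation": [0,0,0],"turn": [0,0,0],"fingers": -1}
  ],
  "newtons": 60
}}

```text
time_s: 19.92
tcp_pos: [0.4797, 0.2798, 0.0223]
tool_rot: [0.532, -0.467, 0.53, 0.467]
force: [-1.0, -0.6, 5.0]
width: 0.37
```

Gripped. Pushing home 28 mm along −y of the tool.

>>> {"method": "send_rows", "body": {
  "deltas": [
    {"translation": [0,-0.012,0],"turn": [0,0,0],"fingers": -1},
    {"translation": [0,-0.012,0],"turn": [0,0,0],"fingers": -1},
    {"translation": [0,-0.012,0],"turn": [0,0,0],"fingers": -1},
    {"translation": [0,-0.012,0],"turn": [0,0,0],"fingers": -1},
    {"translation": [0,-0.008,0],"turn": [0,0,0],"fingers": -1}
  ]
}}

```text
time_s: 20.55
tcp_pos: [0.5055, 0.2764, 0.0222]
tool_rot: [0.53, -0.466, 0.532, 0.468]
force: [-11.8, -2.0, 18.3]
width: 0.371
```

>>> {"method": "send_rows", "body": {
  "deltas": [
    {"translation": [0,0,0],"turn": [0,0,0],"fingers": -1},
    {"translation": [0,0,0],"turn": [0,0,0],"fingers": -1},
    {"translation": [0,0,0],"turn": [0,0,0],"fingers": -1}
  ]
}}

```text
time_s: 20.92
tcp_pos: [0.5054, 0.2765, 0.0222]
tool_rot: [0.53, -0.466, 0.532, 0.468]
force: [-6.0, -2.1, 12.4]
width: 0.369
```

The TCP stopped after 26 mm with a force rise, so the knob is at its in-stop. Opening and lifting clear.

>>> {"method": "send_rows", "body": {
  "deltas": [
    {"translation": [0,0,0],"turn": [0,0,0],"fingers": 1},
    {"translation": [0,0,0],"turn": [0,0,0],"fingers": 1},
    {"translation": [0,0,0],"turn": [0,0,0],"fingers": 1},
    {"translation": [0,0,0],"turn": [0,0,0],"fingers": 1},
    {"translation": [0,0,0],"turn": [0,0,0],"fingers": 1}
  ]
}}

```text
time_s: 21.55
tcp_pos: [0.5067, 0.2758, 0.0207]
tool_rot: [0.531, -0.467, 0.531, 0.467]
force: [0.0, 0.8, 0.1]
width: 1.0
```

>>> {"method": "send_rows", "body": {
  "deltas": [
    {"translation": [-0.05,0,0],"turn": [0,0,0],"fingers": 1},
    {"translation": [-0.09,0,0],"turn": [0,0,0],"fingers": 1},
    {"translation": [-0.09,0,0],"turn": [0,0,0],"fingers": 1},
    {"translation": [-0.09,0,0],"turn": [0,0,0],"fingers": 1},
    {"translation": [-0.09,0,0],"turn": [0,0,0],"fingers": 1}
  ]
}}

```text
time_s: 22.18
tcp_pos: [0.5066, 0.2758, 0.2274]
tool_rot: [0.531, -0.467, 0.531, 0.467]
force: [0.2, 0.5, 0.9]
width: 1.001
```

>>> {"method": "send_rows", "body": {
  "deltas": [
    {"translation": [0,0,0],"turn": [0,0,0],"fingers": 1},
    {"translation": [0,0,0],"turn": [0,0,0],"fingers": 1},
    {"translation": [0,0,0],"turn": [0,0,0],"fingers": 1}
  ]
}}

```text
time_s: 22.55
tcp_pos: [0.5059, 0.2754, 0.2241]
tool_rot: [0.53, -0.467, 0.532, 0.467]
force: [-0.3, -0.4, -0.1]
width: 1.001
```

Run:
```python
from h import *
plan([.506,.276,.22],82.66)
c=grab('wrist',11); print([np.round(proj(c,P),1) for P in([.508,.276,.045],[.491,.1365,.045])])
for n in ('scene','side'):
    c=grab(n,11);W=pts(c);z=W[...,2]
    for nm,lo,hi,cx,cy,h in [('tube',.052,.068,.576,-.198,.045),('pot',.05,.07,.586,.125,.04),('jar',.03,.06,.41,.207,.04),('vial',.03,.08,.652,-.113,.04),('beaker',.03,.08,.433,-.0015,.05),('eraser',.007,.02,.4715,-.1265,.04)]:
        m=((z>lo)&(z<hi)&(abs(W[...,0]-cx)<h)&(abs(W[...,1]-cy)<h)).astype(np.uint8)
        k,l,st,_=cv2.connectedComponentsWithStats(m)
        q=W[l==1+np.argmax(st[1:,4])]; r=cv2.minAreaRect((q[:,:2]*1000).astype(np.float32)); print(n,nm,np.median(q[:,2]).round(4),np.round(r[0],1),np.round(r[1],1))
```

```text
t 22.55 tcp [0.5059 0.2754 0.2241] w 1.001 F [-0.3 -0.4 -0.1] yaw 82.66 q [-0.6   0.17  0.06  1.65 -0.01  1.32  0.91]
shift in current tool (units .5m) [0.0083 0.     0.0011] in target tool [0.0083 0.     0.0011] turn(units 8deg) [-0.    -0.013 -0.016]
[array([278.8, 188.9]), array([133.3, 189.9])]
scene tube 0.0618 [ 576.1 -197.6] [45.7 60.3]
scene pot 0.0626 [585.2 124.4] [42.8 42.5]
scene jar 0.051 [411.4 207.4] [32.6 33. ]
scene vial 0.0586 [ 653.5 -112.7] [31.  30.9]
scene beaker 0.0527 [432.6  -1.7] [52.3 56.1]
scene eraser 0.0153 [ 472.4 -126.3] [52.4 24.4]
side tube 0.0606 [ 575.9 -197.7] [45.4 60.3]
side pot 0.0611 [584.8 124.1] [45.4 39. ]
side jar 0.0495 [409.9 207.6] [33.8 33.2]
side vial 0.0568 [ 651.9 -113.7] [30.8 31.3]
side beaker 0.0516 [432.1  -2.7] [55.2 54.3]
side eraser 0.0141 [ 471.  -126.9] [52.2 24.5]
```

View pics/wrist11.png

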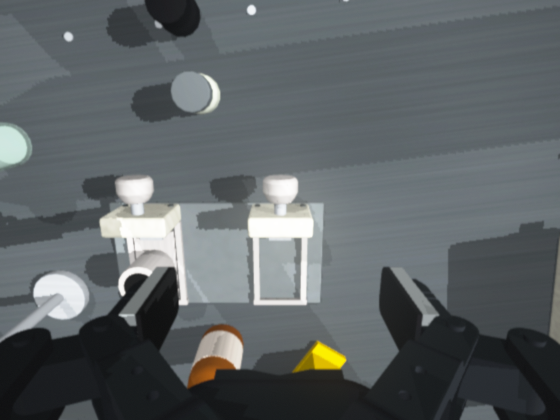

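View pics/side11.png

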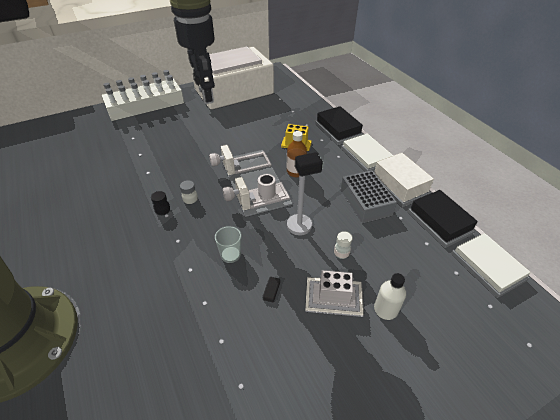

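Both knobs are in and look alike: left at (280,188), right at (134,188), as predicted. The block is on the pad, nothing else has moved, and the robot is clear. Handing in.

```bash
python3 -c "
from plant import order
print(order.hand_in())"
```

```text
the job is handed in; nothing more can be done
None
```

The job is done and handed in at about 22.6 s of the 69 s allowed; the hand-in gave no verdict. I pulled the left bay's knob 26 mm out and lifted the grey six-hole block over the scanner post. I set it down in the hand-off pad and let go. Then I gripped the same knob again, pushed it 26 mm back to its stop, and lifted clear.

**Last checks:**
- **Block:** it stands at (576, −197.7) mm, less than 1 mm from the measured pad centre. Its top is at 60.6 mm by the side camera (60 expected) and 61.8 mm by the scene camera, whose heights read 1–2 mm high throughout. After I let go, the wrist view showed it level to 0.01 rad. The scene and side slopes read up to 0.05 rad in opposite directions, so I took those as depth noise.
- **Knobs:** both appear where a fully in knob should be in the wrist view. I could not read the joint values directly.
- **Pot and bystanders:** the pot, jar, vial, beaker and eraser were re-measured within about 1.5 mm of their start, which is measurement noise. The bottle, flask and tip box I checked only by eye; they look unmoved and upright.
- **Robot:** it ended up touching nothing, with about 0 N on the tool. No check failed.

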